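# Close up the food warmer and start it

## Task

The lidded steel pan has been left half out of the roll-top food warmer. Slide it in until it is fully home against the steel plate at the rear, keeping its lid on, then roll the slatted cover all the way down. Only when the cover is shut, press the large round start key until you feel it give under a light but definite force, hold it down for about a second and let go, without leaning hard on it, pressing any of the small keys or disturbing the mug, the onion or the salt shaker.

Things in the scene. Friction and masses are not known exactly. Their poses are not given: they have to be found in the camera images.
- warmer: White food warmer, fixed. x from its open front to its back, y to the left (seen by the robot), z up; origin on the table below the cover axis, midway between the side cheeks (inner faces y = +-125 mm, outer +-138). The pan slides on a level steel deck 45 mm above the table, x = -210 to +62 mm, between two low runners (12 mm high, inner faces y = +-84 mm). Control pod at y = 138 to 286 mm.
- cover_axis (a point): Middle of the roll cover's axis, which runs along the warmer's y, 50 mm above the table and straight above the warmer's origin. The side cheeks are half discs of radius 194 mm about it. A fixed rear shell (outer radius 190 mm) closes the back, from 5 degrees behind the top down to the back; in front of it the top and front are open or closed by the cover.
- rear_plate (a point): Foot of the upright steel rear plate inside the warmer that stops the pan: on its front face, at deck height (45 mm above the table), x = 62 mm in the warmer's frame. The plate is 246 mm wide and 125 mm high.
- roll_cover (a joint): Roll-top cover of 14 aluminium slats (246 mm wide, outer radius 180 mm about the cover axis). 0 rad = fully shut, its lower edge down at the front of the deck; 1.43 = fully open. It stays where it is left; moving it takes about 3 to 9 N at its lip.
- cover_lip (a point): Middle of the steel pull lip at the cover's lower edge, at radius 195 mm: a plate 150 mm wide, 10 mm thick, radius 180 to 210 mm from the axis. With the cover at q it stands q + 0.06 rad above the horizontal from the axis to the front: it points to the front when shut, nearly up when open. Its rear (when shut: upper) face can be pushed with fingers pointing down.
- pan: Stainless gastronorm pan, 162 mm (x) by 176 mm (y) over its rim, 67 mm high, rim 9 mm deep, walls drawn in 10 mm below it; origin at the centre of its underside, x to the warmer's back. Fully home its rim (82 mm behind the origin) touches the rear plate: origin then at x = -20 mm in the warmer's frame. Pan and lid together weigh 0.4 to 0.8 kg.
- pan_lid: Flat stainless lid lying loose on the pan, 162 x 176 mm, edge 5 mm thick, strap handle up to 23 mm above its underside; origin at the centre of its underside, 67 mm above the pan's.
- keypad_mid (a point): Middle of the black membrane keypad (172 x 122 mm) on the control pod. It faces up and to the front, sloping up to the back by 0.262 rad (15 degrees): pod top 52 mm above the table at x = -215 mm, 102 mm at x = -30 mm (warmer's frame). This point's own axes are the warmer's.
- start_key (a joint): Travel of the start key in m: 0 = released, 0.002 = hard stop. It begins to give at 3 N, registers at 1.4 mm (about 5 N) and reaches its stop at 6 N; more than 22 N spoils the membrane.
- start_pad: Face of the start key: flat round grey pad, 46 mm across with a ring mark, the only large round key, at the keypad's low front end. Origin at the centre of its upper face, 4 mm proud of the keypad; z = outward normal; it moves along -z when pressed. A side cheek 74 mm to its right (-y) stands 150 mm above the table there, higher behind: a wide gripper body should lie along the warmer's x.
- other_keys: The three small grey rectangular keys (22 x 24 mm) in a row across the keypad, 56 mm behind the start key's centre up the slope; not to be pressed. Origin in the middle of the keypad, 10 mm in front of the row.
- mug: Orange mug, 101 mm high, standing upright to the right of the warmer; bystander. Origin at its underside.
- onion: Onion, 78 mm across, 85 mm high, to the right of the warmer's front; bystander. Origin at its underside.
- salt_shaker: Salt shaker, 44 mm across, 90 mm high, to the left of the warmer and its pod; bystander. Origin at its underside.
Mind the look-alikes: they are no part of the job. There is more than one size of the pan; the job needs the largest.

How it is judged:
On the way, in this order (a step that is already met when the one before it is completed fails the run):
1. the pan is fully home against the rear plate, lid on (x of pan in the frame of warmer above -0.028 m and horizontal distance between pan_lid and pan below 0.02 m), for 0.2 s.
2. the cover is rolled fully down (value of joint roll_cover below 0.05 rad), for 0.2 s.
3. the start key is held down past its 1.4 mm switching point for 0.5 s with the cover shut (value of joint start_key above 0.0014 m and value of joint roll_cover below 0.05 rad and contact force between the fingers and start_pad above 2 N), for 0.5 s.
At the end, for the whole second after the job is handed in: The pan stands within 10 mm of fully home with its lid on (lid centred on the pan within 20 mm, lying flat on the rim), the cover is fully down (within 0.05 rad of shut), the start key has been pressed and is released, and the pan is at rest (x of pan in the frame of warmer above -0.03 m and horizontal distance between pan_lid and pan below 0.02 m and z of pan_lid in the frame of pan between 0.06 and 0.075 m and value of joint roll_cover below 0.05 rad and value of joint start_key below 0.0006 m and linear speed of pan below 0.02 m/s); the robot touches nothing.
It fails at once if the start key is pressed while the cover is not shut (value of joint start_key above 0.001 m and value of joint roll_cover above 0.08 rad).
It fails at once if the start key is pressed with more than 22 N (contact force between anything else and start_pad above 22 N).
It fails at once if one of the small keys is pressed (more than 2 N) (contact force between anything else and other_keys above 2 N).
It fails at once if the lid falls off the pan or slides far (distance between pan_lid and pan above 0.11 m).
It fails at once if the mug, the onion or the salt shaker is moved more than 30 mm or the mug or shaker tipped (distance of any of mug, onion, salt_shaker from where it was at the start of the episode above 0.03 m or angle between any of mug, salt_shaker's own z axis and vertical above 0.5 rad).
It also fails if it takes over 61 s, if anything falls off the work surface, if the arm or the gripper's body presses on something with over 40 N, if the wrist force passes 120 N, or if a joint passes its speed limit or range.

## Robot

A 6-joint arm with a two-finger parallel gripper is mounted at the origin on a cart in front of the work surface, level with it; the furniture and walls round the work are solid. World frame = base frame: x ahead of the robot, y to its left, z up, the work surface at z = 0. Lengths are in m, angles in rad, forces in N, time in s.
With the tool pointing down it reaches from about 0.375 to 0.9 m from the base axis. Payload 3.1 kg.
Tool frame: the origin (TCP) lies at the centre of the arm's flange, where the gripper is bolted on; the fingertips stand 182 mm ahead of it and the grasp point (between the pads) lies 164 mm ahead of it; z points along the fingers, y is the line along which they close (so a half turn about z gives the same grasp; the last joint's range is limited). The gripper opens to 87 mm and grips with 3 to 60 N. Pads are 19 mm wide; open, the fingers measure 117 mm over their backs; the gripper's body (75 mm by 190 mm) begins 51 mm behind the grasp point.
Start: joints at [-1.415, 0.527, 1.433, -0, 1.181, -0.178], TCP at [0.205, -0.59, 0.405] pointing down, gripper open.
Joint ranges: [-3.08, 3.08], [-0.75, 2.2], [0.22, 2.44], [-1.43, 4.57], [0, 2.65], [-2.85, 2.85]. Speed limits (rad/s): [2.79, 2.79, 3.14, 3.14, 3.14, 3.14].

## Interface

Orientations are given as a unit quaternion [x, y, z, w].
In Python, from rig import * gives the robot as it stands.
- The arm moves only by the tool move_arm, never from a script. Its argument "commands" is a list that holds one entry, the list of rows, each a list of 6 numbers: the shift along the tool's x, y, z in units of 40 mm (1.0 is 40 mm), then the turn, a rotation vector about the tool's x, y, z in rad. A call has 1 to 12 rows; each row is the pose to reach, as a shift and turn from the pose commanded when the call began, along the tool's axes at that moment; what a row does not reach only later rows make up. A row lasts 1/8 s, in which the tool goes at most 62.5 mm and 10.7 degrees, less where a joint would pass 70% of its speed; a pose out of reach is approached as far as the arm can. A call with a gripper value outside its range is refused whole. "claw" is the closure, from -1 (fully open) to 1 (shut), so that 0 is half open, set as the call begins (left out, the last holds). The fingers move at their own pace and stop on an object; "squeeze" is the grip in N (left out, the last holds). Time passes only in rows, so rows that repeat a pose let the fingers close. It gives the time, the measured TCP pose, the force, the opening and the grip force at its end, in the units of the state.
- get_obs(): the state, without advancing time (a new reading comes with each control period).
- camera(name): name is "scene" or "top" or "wrist"; returns a dict with "pixels" (420x560x3 uint8, blue, green, red), "range_z" (420x560 float32, m along the optical axis (not along the pixel's ray), 0 where there is no reading), "camera_matrix" (3x3 intrinsics, pixels), "extrinsics" (4x4, takes a point from world to camera coordinates). Camera axes: x right, y up, looking along -z (the intrinsics and any distortion apply to the point x, -y, -z); pixel columns grow to the right and rows downward; lengths in m; the calibration is good to about 2 mm. A picture is of the moment at which its call begins.
- hand_in(): hands the job in; it is judged then, once.
The state is a dict: "time": time; "q": joint angles; "joint_velocities": joint speeds; "joint_torque": joint torques, N m; "position": TCP position; "tool_rot": TCP orientation; "ft_force": force on the tool from outside, world axes, zero at the start; "moment": the same for the moment, N m; "grip_width": finger opening in m; "grip_force": force on a finger pad.
Only numpy, scipy, OpenCV 4.12 (cv2) and the standard library are available. Lean on these libraries where they do the work, as an engineer would, in place of code of your own. Each camera call takes 0.05 s, during which the arm holds its last target. There are 200 camera calls.

## Working session

There is one attempt and no reset: what is moved stays moved. The work goes in short steps, Python scripts to look and compute and a tool call to move; the robot and the scene stay as the last step left them, time stands still between calls to the robot, and variables do not carry over. Pictures are saved under pics/ and viewed, at most 10 in all, crops included, and the job is handed in when it is done.

Besides the shell and the picture viewer there is one more tool, called by a JSON object that holds its "api" and its "payload". move_arm: Moves the arm, as the interface text tells. Its arguments: {"type":"object","properties":{"commands":{"type":"array","items":{"type":"array","items":{"type":"array","items":{"type":"number"}}}},"claw":{"type":"number"},"squeeze":{"type":"number"}},"required":["commands"]}

```bash
mkdir -p pics; cat > h.py <<'E'
from rig import *
import numpy as np, cv2
def shot(n,fn=None):
    c=camera(n)
    if fn: cv2.imwrite('pics/'+fn,c["pixels"])
    np.savez(''+n+'.npz',**c)
    return c
def cloud(c):
    K=c["camera_matrix"];E=np.linalg.inv(c["extrinsics"]);d=c["range_z"]
    v,u=np.mgrid[0:d.shape[0],0:d.shape[1]]
    p=np.stack([(u-K[0,2])/K[0,0]*d,-(v-K[1,2])/K[1,1]*d,-d],-1)
    P=p@E[:3,:3].T+E[:3,3]; P[d==0]=np.nan
    return P
E
python3 - <<'E'
from h import *
a=shot("scene",'s1.png');b=shot("top",'t1.png')
for c in(a,b): print(c["camera_matrix"],np.linalg.inv(c["extrinsics"])[:3,3])
print(get_obs())
E
```

```text
[[536.23710054   0.         277.41285645]
 [  0.         536.23710054 210.22874884]
 [  0.           0.           1.        ]] [ 1.59691746 -0.05147439  1.30780496]
[[474.6848354    0.         287.22818743]
 [  0.         474.6848354  213.17116511]
 [  0.           0.           1.        ]] [-0.16310642  0.36327844  1.11457245]
{'time': 0.1, 'q': array([-1.41553465e+00,  5.28375315e-01,  1.43376509e+00, -4.88447495e-06,
        1.18138024e+00, -1.78500254e-01]), 'joint_velocities': array([-0.00091931, -0.00272085, -0.0043395 ,  0.00136087, -0.00120732,
       -0.00024345]), 'joint_torque': array([-3.18417888e-04, -4.40984809e+01, -1.77150697e+01,  6.35123346e-02,
        5.33927337e-02, -4.04008006e-05]), 'position': array([ 0.20472933, -0.59019675,  0.40387073]), 'tool_rot': array([ 9.86107045e-01,  1.66108300e-01,  8.94234315e-06, -9.63956425e-04]), 'ft_force': array([-1.01478456, -0.01970633, -0.10963318]), 'moment': array([-0.02060878,  0.00903951,  0.0165979 ]), 'grip_force': 0.0, 'grip_width': 0.08681080882608931}
```

View pics/s1.png

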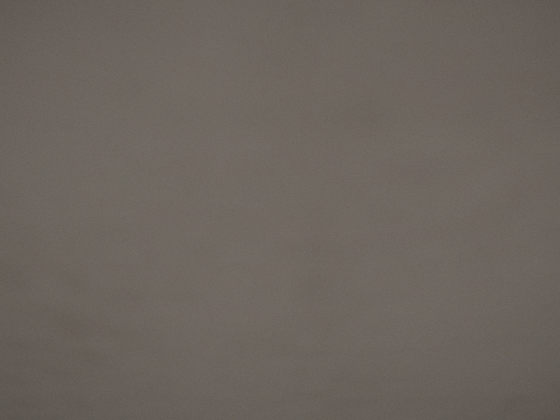

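View pics/t1.png

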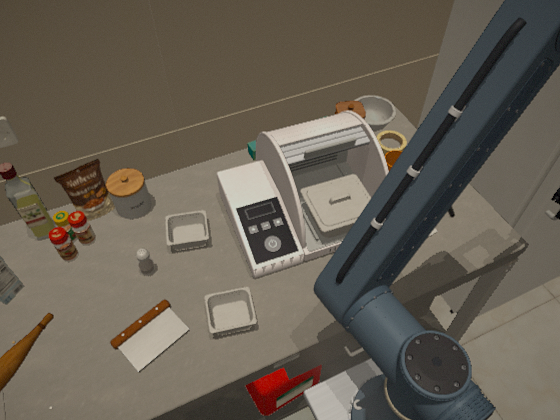

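The scene camera sees only a wall. The top view shows the warmer at about (310,190), the pan with its lid at (340,205), the start key at (272,243), the small keys at about (265,226) and the salt shaker at (145,260). The mug (395,158) and onion are mostly hidden behind the arm.

```bash
python3 - <<'E'
from h import *
c=dict(np.load('top.npz'));P=cloud(c);im=c["pixels"]
g=im.max(2)
# keypad
m=np.zeros(g.shape,np.uint8);m[190:275,225:305]=(g[190:275,225:305]<60)
m=cv2.morphologyEx(m,cv2.MORPH_OPEN,np.ones((3,3)))
cs,_=cv2.findContours(m,0,1);k=max(cs,key=cv2.contourArea);print('kp',cv2.boundingRect(k),cv2.contourArea(k))
mm=np.zeros_like(m);cv2.drawContours(mm,[k],-1,1,-1)
Q=P[(mm>0)];Q=Q[np.isfinite(Q).all(1)];print(Q.min(0),Q.max(0))
ce=Q.mean(0);n=np.linalg.svd(Q-ce,full_matrices=False)[2][2];n*=np.sign(n[2]);print('n',n,np.arccos(n[2]),'slope az',np.arctan2(-n[1],-n[0]))
# rectangle in plane
r=cv2.minAreaRect(Q[:,:2].astype(np.float32));print('kp rect',r)
# fit in sloped: use az
# pan lid
print('lid',[P[v,u].round(3).tolist() for u,v in[(315,210),(340,200),(345,190),(330,190),(360,205),(335,222)]])
z=P[...,2];L=((z>0.100)&(z<0.135)).astype(np.uint8);L[:150]=0;L[245:]=0;L[:,:300]=0;L[:,378:]=0
L=cv2.morphologyEx(L,cv2.MORPH_OPEN,np.ones((3,3)))
cs,_=cv2.findContours(L,0,1)
for k in cs:
  if cv2.contourArea(k)>300:
    pts=np.array([P[y,x,:2] for x,y in k[:,0]]);print('lidrect',cv2.boundingRect(k),cv2.minAreaRect(pts.astype(np.float32)))
for nme,(u,v) in dict(start=(272,243),k1=(253,229),k2=(266,226),k3=(278,222),salt=(145,256)).items(): print(nme,P[v,u])
big=cv2.resize(im[90:290,210:430],None,fx=3,fy=3,interpolation=cv2.INTER_CUBIC);cv2.imwrite('pics/c1.png',big[:600])
E
```

```text
kp (237, 198, 60, 64) 1879.5
[0.47109905 0.0051414  0.05004863] [0.64041686 0.13189567 0.10256751]
n [-0.25017531  0.0183903   0.96802588] 0.25355857377725366 slope az -0.07337768072407591
kp rect ((0.555809497833252, 0.06801502406597137), (0.11914199590682983, 0.16322702169418335), 86.07413482666016)
lid [[0.535, -0.068, 0.112], [0.534, -0.145, 0.116], [0.559, -0.175, 0.118], [0.58, -0.139, 0.115], [0.497, -0.187, 0.115], [0.474, -0.096, 0.114]]
lidrect (301, 175, 70, 57) ((0.5346786379814148, -0.1444402039051056), (0.17861583828926086, 0.16475582122802734), 86.25220489501953)
start [0.51256258 0.07148995 0.06926309]
k1 [0.56701306 0.10302611 0.0839715 ]
k2 [0.56238954 0.06661374 0.08258571]
k3 [0.55995072 0.03168064 0.08411738]
salt [0.60467056 0.38967854 0.08439858]
```

View pics/c1.png

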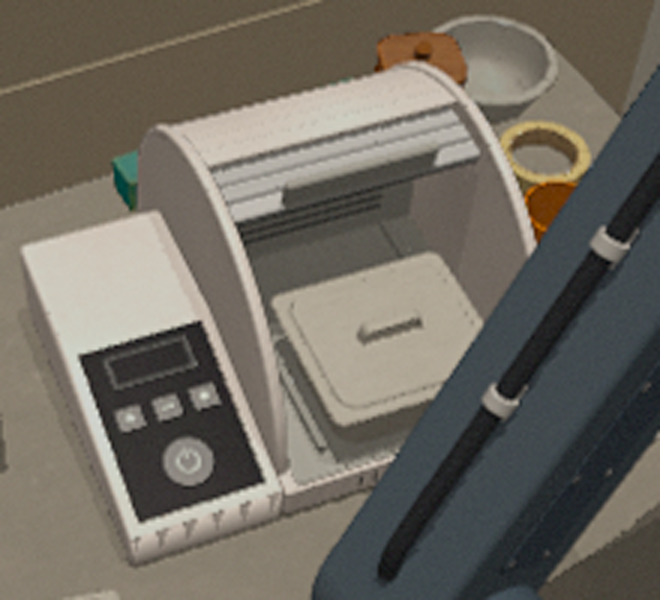

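The crop shows the cover open with its lip at about (360,185) in the crop, the pan half out, and the start key at (188,461) in the crop. The keypad and lid rectangles both give a yaw of about -0.069 rad. Next I'll get the warmer origin from the cheek circle.

```bash
cat >> h.py <<'E'
YAW=-0.0686
def W(P,o=(0,0)):  # world->warmer horizontal axes
    c,s=np.cos(YAW),np.sin(YAW);d=P-np.array([o[0],o[1],0])
    return np.stack([c*d[...,0]+s*d[...,1],-s*d[...,0]+c*d[...,1],d[...,2]],-1)
E
python3 - <<'E'
from h import *
from scipy.optimize import least_squares
c=dict(np.load('top.npz'));P=cloud(c);w=W(P)
s=w[241:246,270:275].reshape(-1,3).mean(0);print('start',s)
y0=s[1]-0.212
v=w[np.isfinite(w).all(-1)]
b=v[(abs(v[:,1]-y0-0.1315)<.010)&(v[:,2]>.12)&(v[:,0]>.4)&(v[:,0]<.9)]
# top edge: highest z per x bin
xs=np.arange(.45,.85,.008);e=[]
for x in xs:
    q=b[abs(b[:,0]-x)<.004]
    if len(q)>4:e.append((x,np.percentile(q[:,2],90)))
e=np.array(e);print(e.round(3).tolist())
e=e[e[:,1]>.13]
r=least_squares(lambda p:np.hypot(e[:,0]-p[0],e[:,1]-.05)-.194,[.65],loss='soft_l1',f_scale=.002);print('x0',r.x,r.fun.round(4))
x0=r.x[0]
f=W(np.array([[0,0,0.]]))[0]
co,si=np.cos(YAW),np.sin(YAW);o=(co*x0-si*y0,si*x0+co*y0);print('origin',o)
g=W(P,o)
for n,(u,vv) in dict(start=(272,243),lid=(340,208),lip=(330,152),lip2=(310,155),lip3=(350,146)).items():print(n,g[vv,u])
# pod line check: keypad plane height vs x
q=g[200:262,240:300].reshape(-1,3);q=q[(q[:,1]>.16)&(q[:,1]<.27)];print('x at z=.077',np.median(q[abs(q[:,2]-.077)<.002,0]),'expect -.1225')
z=g[...,2];L=(z>.108)&(z<.122)&(abs(g[...,1])<.1)&(g[...,0]<-.0)&(g[...,0]>-.25);print('lid range',np.percentile(g[L],[1,99],axis=0))
h=(z>.13)&(z<.142)&(abs(g[...,1])<.07)&(g[...,0]<-.04)&(g[...,0]>-.2);print('handle',h.sum(),g[h].mean(0))
D=(abs(z-.045)<.003)&(abs(g[...,1])<.08)&(g[...,0]<-.15);print('deck front',np.percentile(g[D][:,0],[1,5]))
# orange mug
hsv=cv2.cvtColor(c['pixels'],cv2.COLOR_BGR2HSV);M=(abs(hsv[...,0].astype(int)-11)<6)&(hsv[...,1]>180);M[:, :380]=0;M[:100]=0;M[200:]=0;print('mug',np.nanmean(P[M],0))
# right side profile
for y in(-.12,-.10,):pass
E
```

```text
start [0.50604784 0.10659726 0.0698807 ]
[[0.498, 0.137], [0.506, 0.153], [0.514, 0.163], [0.522, 0.173], [0.53, 0.184], [0.538, 0.189], [0.546, 0.197], [0.554, 0.204], [0.562, 0.207], [0.57, 0.212], [0.578, 0.217], [0.586, 0.222], [0.594, 0.226], [0.602, 0.228], [0.61, 0.232], [0.618, 0.234], [0.626, 0.238], [0.634, 0.238], [0.642, 0.239], [0.65, 0.24], [0.658, 0.241], [0.666, 0.241], [0.674, 0.242], [0.682, 0.241], [0.69, 0.24], [0.698, 0.238], [0.706, 0.238], [0.714, 0.236], [0.722, 0.234], [0.73, 0.233], [0.738, 0.23], [0.746, 0.224], [0.754, 0.224], [0.762, 0.22], [0.77, 0.212], [0.778, 0.198], [0.786, 0.204], [0.794, 0.19], [0.802, 0.186], [0.81, 0.177], [0.818, 0.166], [0.826, 0.159], [0.834, 0.144]]
x0 [0.66926211] [-0.0019 -0.0009 -0.0017 -0.0023 -0.0008 -0.003  -0.002  -0.0019 -0.0038
 -0.0044 -0.0033 -0.0031 -0.0027 -0.0034 -0.0023 -0.0033 -0.0015 -0.0023
 -0.0035 -0.0033 -0.0023 -0.0027 -0.0019 -0.0029 -0.0027 -0.0035 -0.0029
 -0.0022 -0.0024 -0.0013 -0.0012 -0.0038 -0.0007 -0.0004 -0.0033 -0.0102
 -0.0006 -0.0064 -0.0041 -0.0046 -0.0057 -0.003  -0.0042]
origin (np.float64(0.6604630135724786), np.float64(-0.15103020327358047))
start [-0.16280547  0.21185876  0.06926309]
lid [-0.15230029  0.00963413  0.11679426]
lip [-0.04164267 -0.00208413  0.2232217 ]
lip2 [-0.04207739  0.05722739  0.23313137]
lip3 [-0.04311558 -0.06081624  0.22671195]
x at z=.077 -0.12110703556170625 expect -.1225
lid range [[-0.20585269 -0.08686268  0.10845435]
 [-0.04692095  0.08491425  0.11924267]]
handle 66 [-0.12693795 -0.00047508  0.13270037]
deck front [-0.20944241 -0.20770121]
mug [ 0.64434078 -0.39876126  0.07625445]
```

```bash
cat >> h.py <<'E'
from scipy.spatial.transform import Rotation as R
O=np.array([0.6605,-0.151,0])
RW=R.from_euler('z',YAW)
def plan(targets):
    """targets: (xw,yw,z of fingertip mid, lean rad (body toward front), yaw of tool x in warmer) -> row from measured pose"""
    s=get_obs();R0=R.from_quat(s['tool_rot']);p0=s['position']
    for x,y,z,lean,yw in targets:
        Rt=RW*R.from_euler('y',-lean)*R.from_euler('z',yw)*R.from_euler('x',np.pi)
        p=O+RW.apply([x,y,z])-0.182*Rt.apply([0,0,1])
        d=R0.inv().apply(p-p0)/0.04; r=(R0.inv()*Rt).as_rotvec()
        print((x,y,z),np.round(d,3).tolist(),np.round(r,3).tolist())
def st():
    s=get_obs();Rt=R.from_quat(s['tool_rot']);t=s['position']+0.182*Rt.apply([0,0,1])
    print('t',s['time'],'tipW',RW.inv().apply(t-O).round(4),'F',RW.inv().apply(s['ft_force']).round(2),'q',s['q'].round(2),'zW',RW.inv().apply(Rt.apply([0,0,1])).round(3),'grip',s['grip_width'])
E
python3 - <<'E'
from h import *
st();plan([(-.27,0,.22,0,0),(-.255,0,.11,0,0),(-.25,0,.07,0,0)])
E
```

```text
t 0.1 tipW [-0.4247 -0.4691  0.2219] F [-1.01 -0.09 -0.11] q [-1.42  0.53  1.43 -0.    1.18 -0.18] zW [-0.     0.002 -1.   ] grip 0.08681080882608931
(-0.27, 0, 0.22) [8.152, -9.284, 0.067] [-0.002, 0.0, 0.402]
(-0.255, 0, 0.11) [8.496, -9.132, 2.817] [-0.002, 0.0, 0.402]
(-0.25, 0, 0.07) [8.61, -9.081, 3.817] [-0.002, 0.0, 0.402]
```

{"api": "move_arm", "payload": {"commands": [[[0.8, -0.9, 0, 0, 0, 0.04], [1.6, -1.9, 0, 0, 0, 0.08], [2.4, -2.8, 0, 0, 0, 0.12], [3.3, -3.7, 0, 0, 0, 0.16], [4.1, -4.6, 0, 0, 0, 0.2], [4.9, -5.6, 0, 0, 0, 0.24], [5.7, -6.5, 0, 0, 0, 0.28], [6.5, -7.4, 0, 0, 0, 0.32], [7.3, -8.35, 0.05, 0, 0, 0.36], [8.15, -9.28, 0.07, 0, 0, 0.4], [8.15, -9.28, 0.07, 0, 0, 0.4], [8.15, -9.28, 0.07, 0, 0, 0.4]]], "claw": -1}}

```text
time: 1.6
position: [0.3912, -0.1331, 0.4019]
tool_rot: [0.999, -0.032, -0.0, 0.0]
ft_force: [-0.4, -0.4, 1.2]
grip_width: 0.087
grip_force: 0.0
```

```bash
python3 - <<'E'
from h import *
st();plan([(-.25,0,.11,0,0),(-.25,0,.07,0,0)]);shot("top",'t2.png')
E
```

```text
t 1.6 tipW [-0.2699 -0.0007  0.2199] F [-0.38 -0.43  1.19] q [-0.6   0.25  1.94 -0.    0.96  1.04] zW [-0.    -0.001 -1.   ] grip 0.08701660103905946
(-0.25, 0, 0.11) [0.497, -0.014, 2.748] [0.001, 0.0, 0.004]
(-0.25, 0, 0.07) [0.497, -0.014, 3.748] [0.001, 0.0, 0.004]
```

View pics/t2.png

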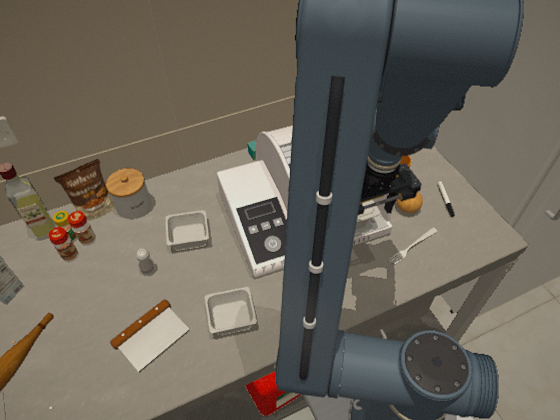

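The arm stands in front of the warmer. The onion at (410,200) and the rest are well clear, so I'll descend.

{"api": "move_arm", "payload": {"commands": [[[0.25, 0, 0.9, 0, 0, 0], [0.5, 0, 1.8, 0, 0, 0], [0.5, 0, 2.75, 0, 0, 0], [0.5, 0, 3.3, 0, 0, 0], [0.5, 0, 3.75, 0, 0, 0], [0.5, 0, 3.75, 0, 0, 0], [0.8, 0, 3.75, 0, 0, 0], [1.1, 0, 3.75, 0, 0, 0], [1.3, 0, 3.75, 0, 0, 0], [1.5, 0, 3.75, 0, 0, 0], [1.7, 0, 3.75, 0, 0, 0], [1.7, 0, 3.75, 0, 0, 0]]]}}

```text
time: 3.15
position: [0.4585, -0.1367, 0.252]
tool_rot: [0.999, -0.032, -0.001, -0.001]
ft_force: [-2.6, 0.1, 2.9]
grip_width: 0.0872
grip_force: 1.6
```

```bash
python3 - <<'E'
from h import *
st()
E
```

```text
t 3.15 tipW [-0.203   0.0006  0.07  ] F [-2.59 -0.05  2.94] q [-0.52  0.6   1.92 -0.    0.62  1.11] zW [-0.003  0.001 -1.   ] grip 0.08718644727190962
```

{"api": "move_arm", "payload": {"commands": [[[0.2, 0, 0, 0, 0, 0], [0.4, 0, 0, 0, 0, 0], [0.6, 0, 0, 0, 0, 0], [0.8, 0, 0, 0, 0, 0], [1.0, 0, 0, 0, 0, 0], [1.2, 0, 0, 0, 0, 0], [1.4, 0, 0, 0, 0, 0], [1.6, 0, 0, 0, 0, 0], [1.8, 0, 0, 0, 0, 0], [1.95, 0, 0, 0, 0, 0], [2.05, 0, 0, 0, 0, 0], [2.1, 0, 0, 0, 0, 0]]]}}

```text
time: 4.65
position: [0.5416, -0.1423, 0.2518]
tool_rot: [0.999, -0.033, -0.002, -0.001]
ft_force: [-6.1, 0.1, 4.4]
grip_width: 0.0869
grip_force: 3.2
```

```bash
python3 - <<'E'
from h import *
st()
E
```

```text
t 4.65 tipW [-0.1201  0.0007  0.0698] F [-6.14 -0.32  4.36] q [-0.46  0.66  1.72 -0.    0.77  1.18] zW [-0.005  0.001 -1.   ] grip 0.08688763755376228
```

{"api": "move_arm", "payload": {"commands": [[[0.08, 0, 0, 0, 0, 0], [0.14, 0, 0, 0, 0, 0], [0.18, 0, 0, 0, 0, 0], [0.22, 0, 0, 0, 0, 0], [0.22, 0, 0, 0, 0, 0]]]}}

```text
time: 5.28
position: [0.5504, -0.1429, 0.2518]
tool_rot: [0.999, -0.033, -0.002, -0.001]
ft_force: [-5.0, 0.5, 3.5]
grip_width: 0.0869
grip_force: 2.8
```

```bash
python3 - <<'E'
from h import *
st()
E
```

```text
t 5.275 tipW [-0.1113  0.0007  0.0698] F [-5.02  0.19  3.51] q [-0.45  0.67  1.7  -0.    0.78  1.19] zW [-0.005  0.001 -1.   ] grip 0.08687442744995559
```

{"api": "move_arm", "payload": {"commands": [[[0.05, 0, 0, 0, 0, 0], [0.1, 0, 0, 0, 0, 0], [0.1, 0, 0, 0, 0, 0]]]}}

```text
time: 5.65
position: [0.5544, -0.1432, 0.2518]
tool_rot: [0.999, -0.033, -0.002, -0.001]
ft_force: [-4.8, 0.3, 3.4]
grip_width: 0.0871
grip_force: 2.7
```

{"api": "move_arm", "payload": {"commands": [[[0.05, 0, 0, 0, 0, 0], [0.1, 0, 0, 0, 0, 0], [0.1, 0, 0, 0, 0, 0]]]}}

```text
time: 6.02
position: [0.5561, -0.1432, 0.2517]
tool_rot: [0.999, -0.033, -0.006, -0.001]
ft_force: [-12.8, -1.2, 8.9]
grip_width: 0.0868
grip_force: 6.3
```

```bash
python3 - <<'E'
from h import *
st()
E
```

```text
t 6.025 tipW [-0.1069  0.0011  0.0697] F [-12.73  -2.12   8.88] q [-0.45  0.68  1.68 -0.    0.8   1.19] zW [-0.012  0.002 -1.   ] grip 0.08677947922251764
```

The force rose to about 13 N with the tip at x = -0.107, so the pan is home. I'll back off, raise the arm and look at the lip.

{"api": "move_arm", "payload": {"commands": [[[-0.5, 0, 0, 0, 0, 0], [-1.5, 0, 0, 0, 0, 0], [-2.7, 0, 0, 0, 0, 0], [-4.0, 0, 0, 0, 0, 0], [-4.0, 0, -1.2, 0, 0, 0], [-4.0, 0, -2.6, 0, 0, 0], [-4.0, 0, -4.0, 0, 0, 0], [-4.0, 0, -5.4, 0, 0, 0], [-4.0, 0, -6.0, 0, 0, 0], [-4.0, 0, -6.0, 0, 0, 0]]]}}

```text
time: 7.28
position: [0.4005, -0.1337, 0.4942]
tool_rot: [0.999, -0.033, 0.003, 0.002]
ft_force: [-0.9, 0.7, -0.7]
grip_width: 0.0871
grip_force: 0.0
```

```bash
python3 - <<'E'
from h import *
st()
for n in("top","wrist"):
    c=shot(n,n+'3.png');g=W(cloud(c),O);rr=np.hypot(g[...,0],g[...,2]-.05);a=np.arctan2(g[...,2]-.05,-g[...,0])
    m=(abs(g[...,1])<.07)&(rr>.186)&(rr<.214)&(a>1.0)&(a<1.75)
    print(n,m.sum(),'a pct',np.percentile(a[m],[2,10,50,90,98]).round(3) if m.sum() else '')
    m2=(abs(g[...,1])<.07)&(rr>.198)&(rr<.214)&(a>1.0)&(a<1.75)
    print(m2.sum(),np.percentile(a[m2],[2,10,50,90,98]).round(3) if m2.sum() else '', g[m2].mean(0) if m2.sum() else '')
    l=(abs(g[...,2]-.112)<.005)&(abs(g[...,1])<.09)&(abs(g[...,0])<.15)
    print('lid',np.percentile(g[l],[2,98],axis=0) if l.sum() else '')
E
```

```text
t 7.275 tipW [-0.2593 -0.0012  0.3122] F [-0.94  0.6  -0.65] q [-0.59  0.13  1.79  0.    1.22  1.05] zW [ 0.007 -0.003 -1.   ] grip 0.08706455915355328
top 0 a pct 
0  
lid 
wrist 0 a pct 
0  
lid [[-0.09646615 -0.08427025  0.11124807]
 [-0.0656503   0.0847369   0.11694509]]
```

View pics/wrist3.png

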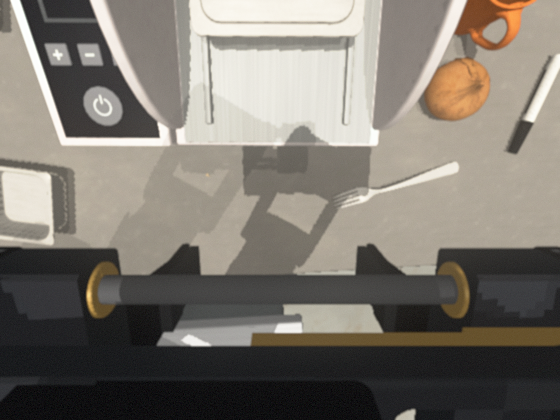

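The wrist view shows the pan home under the cover: lid front edge at row ~38, about x = -0.1. The start key is at (103,105) and the onion at (458,88). I'll move in over the top and measure the lip.

{"api": "move_arm", "payload": {"commands": [[[1.0, 0, 0, 0, 0, 0], [2.0, 0, 0, 0, 0, 0], [3.0, 0, 0, 0, 0, 0], [3.5, 0, 0, 0, 0, 0], [3.5, 0, 0, 0, 0, 0]]]}}

```text
time: 8.0
position: [0.5405, -0.1429, 0.4892]
tool_rot: [0.999, -0.033, -0.002, -0.001]
ft_force: [-0.7, -0.3, 0.1]
grip_width: 0.0873
grip_force: 0.0
```

```bash
python3 - <<'E'
from h import *
st()
c=shot("wrist",'w4.png');g=W(cloud(c),O);rr=np.hypot(g[...,0],g[...,2]-.05);a=np.arctan2(g[...,2]-.05,-g[...,0])
m=(abs(g[...,1])<.12)&(g[...,2]>.18)&(g[...,2]<.29)&(a>1)
if m.sum():
  print(m.sum(),np.percentile(g[m],[1,50,99],axis=0).round(3))
  for x in np.arange(-.09,.08,.006):
    k=m&(abs(g[...,0]-x)<.003)&(abs(g[...,1])<.07)
    if k.sum()>5:print(round(x,3),k.sum(),np.percentile(g[k][:,2],[5,50,95]).round(3),np.median(rr[k]).round(3))
E
```

```text
t 8.0 tipW [-1.209e-01  2.000e-04  3.072e-01] F [-0.65 -0.35  0.13] q [-0.46  0.35  1.49 -0.    1.31  1.18] zW [-0.004  0.002 -1.   ] grip 0.087310614812115
41572 [[-0.044 -0.118  0.224]
 [-0.002 -0.001  0.231]
 [ 0.029  0.117  0.256]]
-0.048 234 [0.25  0.253 0.254] 0.208
-0.042 2081 [0.254 0.255 0.257] 0.209
-0.036 1692 [0.241 0.253 0.256] 0.207
-0.03 1524 [0.227 0.228 0.238] 0.18
-0.024 1650 [0.227 0.228 0.229] 0.18
-0.018 1869 [0.224 0.228 0.23 ] 0.179
-0.012 1850 [0.229 0.23  0.231] 0.18
-0.006 1926 [0.229 0.231 0.232] 0.181
0.0 1807 [0.226 0.229 0.231] 0.179
0.006 2054 [0.229 0.231 0.232] 0.181
0.012 1998 [0.229 0.231 0.232] 0.181
0.018 3162 [0.229 0.231 0.241] 0.182
0.024 2178 [0.239 0.24  0.241] 0.191
0.03 1086 [0.238 0.239 0.24 ] 0.191
```

View pics/w4.png

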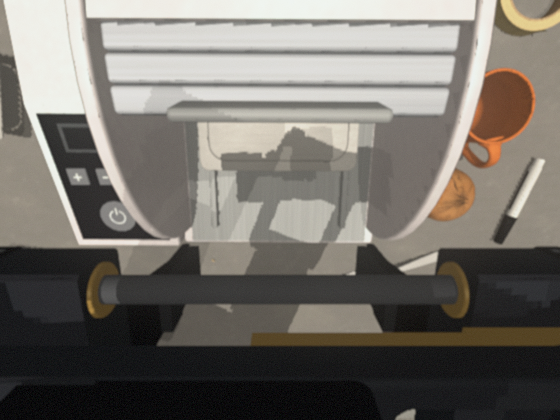

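The lip is clearly visible as the bar at row ~112. Its outer edge is at x = -0.042, z = 0.255, which puts it at angle 1.37. Slat radius 0.18 and shell radius 0.19 match the given sizes. I'll check where the wrist camera sits, then plan the arc.

```bash
cat >> h.py <<'E'
def arc(angs):
    T=[]
    for a in angs:
        r=.2 if a>.5 else .205
        x=-r*np.cos(a)+.005*np.sin(a)+.0095; z=.05+r*np.sin(a)+.005*np.cos(a)
        if a<.35: x=min(x,-.185-(.35-a)*.076); z=.05+.209*np.sin(a)+.005
        T.append((round(x,4),0,round(z,4),0,0))
    return T
E
python3 - <<'E'
from h import *
c=dict(np.load('wrist.npz'));s=get_obs();p=np.linalg.inv(c["extrinsics"])
Rt=R.from_quat(s['tool_rot']);print('cam in tool',Rt.inv().apply(p[:3,3]-s['position']),Rt.inv().apply(-p[:3,2]))
plan([(-.005,0,.30,0,0),(-.005,0,.244,0,0)]+arc([1.37,1.2,1.05]))
E
```

```text
cam in tool [0.07270386 0.00042559 0.019642  ] [-2.63401538e-01 -6.29065750e-04  9.64686081e-01]
(-0.005, 0, 0.3) [2.907, 0.009, 0.177] [-0.002, 0.005, 0.003]
(-0.005, 0, 0.244) [2.913, 0.011, 1.577] [-0.002, 0.005, 0.003]
(np.float64(-0.0255), 0, np.float64(0.247)) [2.4, 0.01, 1.504] [-0.002, 0.005, 0.003]
(np.float64(-0.0583), 0, np.float64(0.2382)) [1.581, 0.008, 1.728] [-0.002, 0.005, 0.003]
(np.float64(-0.0857), 0, np.float64(0.226)) [0.898, 0.007, 2.036] [-0.002, 0.005, 0.003]
```

{"api": "move_arm", "payload": {"commands": [[[1.0, 0, 0, 0, 0, 0], [2.0, 0, 0.1, 0, 0, 0], [2.9, 0, 0.2, 0, 0, 0], [2.9, 0, 0.8, 0, 0, 0], [2.9, 0, 1.3, 0, 0, 0], [2.9, 0, 1.58, 0, 0, 0], [2.9, 0, 1.58, 0, 0, 0], [2.65, 0, 1.55, 0, 0, 0], [2.4, 0, 1.52, 0, 0, 0], [2.2, 0, 1.56, 0, 0, 0], [2.2, 0, 1.56, 0, 0, 0]]]}}

```text
time: 9.43
position: [0.6277, -0.1487, 0.431]
tool_rot: [0.999, -0.033, 0.003, 0.0]
ft_force: [4.3, 0.6, 0.6]
grip_width: 0.0868
grip_force: 2.1
```

```bash
python3 - <<'E'
from h import *
st();plan(arc(np.arange(1.2,.55,-.07)))
E
```

```text
t 9.425 tipW [-3.19e-02 -1.00e-04  2.49e-01] F [4.27 0.88 0.63] q [-0.41  0.53  1.35  0.    1.26  1.23] zW [ 0.005 -0.001 -1.   ] grip 0.08682482253982658
(np.float64(-0.0583), 0, np.float64(0.2382)) [-0.637, -0.0, 0.268] [0.001, -0.005, 0.002]
(np.float64(-0.0713), 0, np.float64(0.233)) [-0.963, -0.001, 0.396] [0.001, -0.005, 0.002]
(np.float64(-0.0839), 0, np.float64(0.2269)) [-1.279, -0.002, 0.547] [0.001, -0.005, 0.002]
(np.float64(-0.0961), 0, np.float64(0.2199)) [-1.585, -0.002, 0.72] [0.001, -0.005, 0.002]
(np.float64(-0.1077), 0, np.float64(0.2121)) [-1.876, -0.003, 0.913] [0.001, -0.005, 0.002]
(np.float64(-0.1187), 0, np.float64(0.2036)) [-2.152, -0.004, 1.124] [0.001, -0.005, 0.002]
(np.float64(-0.1292), 0, np.float64(0.1942)) [-2.416, -0.004, 1.358] [0.001, -0.005, 0.002]
(np.float64(-0.1389), 0, np.float64(0.1842)) [-2.66, -0.005, 1.607] [0.001, -0.005, 0.002]
(np.float64(-0.1479), 0, np.float64(0.1734)) [-2.886, -0.005, 1.876] [0.001, -0.005, 0.002]
(np.float64(-0.1562), 0, np.float64(0.1621)) [-3.095, -0.006, 2.157] [0.001, -0.005, 0.002]
```

{"api": "move_arm", "payload": {"commands": [[[-0.3, 0, 0.16, 0, 0, 0], [-0.64, 0, 0.3, 0, 0, 0], [-0.96, 0, 0.42, 0, 0, 0], [-1.28, 0, 0.57, 0, 0, 0], [-1.58, 0, 0.74, 0, 0, 0], [-1.88, 0, 0.93, 0, 0, 0], [-2.15, 0, 1.14, 0, 0, 0], [-2.42, 0, 1.38, 0, 0, 0], [-2.66, 0, 1.63, 0, 0, 0], [-2.88, 0, 1.9, 0, 0, 0], [-3.1, 0, 2.17, 0, 0, 0]]]}}

```text
time: 10.8
position: [0.504, -0.1407, 0.343]
tool_rot: [0.999, -0.033, 0.001, 0.001]
ft_force: [4.6, 0.3, 2.4]
grip_width: 0.0871
grip_force: 2.0
```

```bash
python3 - <<'E'
from h import *
st();plan(arc([.56,.5,.44,.38,.32,.26,.2,.15,.1,.06]))
E
```

```text
t 10.8 tipW [-0.1563 -0.0007  0.161 ] F [4.57 0.57 2.38] q [-0.49  0.48  1.75  0.    0.91  1.15] zW [ 0.003 -0.001 -1.   ] grip 0.08707369407186863
(np.float64(-0.1573), 0, np.float64(0.1605)) [-0.011, -0.011, 0.013] [0.001, -0.003, 0.002]
(np.float64(-0.168), 0, np.float64(0.1527)) [-0.279, -0.012, 0.207] [0.001, -0.003, 0.002]
(np.float64(-0.1738), 0, np.float64(0.1418)) [-0.425, -0.013, 0.479] [0.001, -0.003, 0.002]
(np.float64(-0.179), 0, np.float64(0.1307)) [-0.556, -0.014, 0.756] [0.001, -0.003, 0.002]
(-0.1873, 0, np.float64(0.1207)) [-0.764, -0.014, 1.006] [0.001, -0.003, 0.002]
(-0.1918, 0, np.float64(0.1087)) [-0.878, -0.015, 1.305] [0.001, -0.003, 0.002]
(-0.1964, 0, np.float64(0.0965)) [-0.994, -0.016, 1.61] [0.001, -0.003, 0.002]
(-0.2002, 0, np.float64(0.0862)) [-1.089, -0.016, 1.867] [0.001, -0.003, 0.002]
(-0.204, 0, np.float64(0.0759)) [-1.185, -0.017, 2.124] [0.001, -0.003, 0.002]
(-0.207, 0, np.float64(0.0675)) [-1.261, -0.017, 2.334] [0.001, -0.003, 0.002]
```

{"api": "move_arm", "payload": {"commands": [[[-0.15, 0, 0.1, 0, 0, 0], [-0.28, 0, 0.25, 0, 0, 0], [-0.42, 0, 0.48, 0, 0, 0], [-0.56, 0, 0.76, 0, 0, 0], [-0.73, 0, 1.02, 0, 0, 0], [-0.88, 0, 1.3, 0, 0, 0], [-1.0, 0, 1.6, 0, 0, 0], [-1.1, 0, 1.86, 0, 0, 0], [-1.2, 0, 2.05, 0, 0, 0], [-1.24, 0, 2.2, 0, 0, 0], [-1.24, 0, 2.2, 0, 0, 0]]]}}

```text
time: 12.18
position: [0.4535, -0.1368, 0.2541]
tool_rot: [0.999, -0.033, -0.002, -0.001]
ft_force: [0.9, 0.3, 0.7]
grip_width: 0.087
grip_force: 0.0
```

```bash
python3 - <<'E'
from h import *
st()
E
```

```text
t 12.175 tipW [-2.081e-01  2.000e-04  7.210e-02] F [0.88 0.32 0.67] q [-0.53  0.59  1.93 -0.    0.62  1.11] zW [-0.003  0.001 -1.   ] grip 0.08702116882231166
```

{"api": "move_arm", "payload": {"commands": [[[0.05, 0, 0.06, 0, 0, 0], [0.05, 0, 0.12, 0, 0, 0], [0.05, 0, 0.16, 0, 0, 0], [0.05, 0, 0.16, 0, 0, 0]]]}}

```text
time: 12.68
position: [0.4556, -0.1369, 0.2497]
tool_rot: [0.999, -0.033, -0.001, -0.0]
ft_force: [-4.8, 1.0, 16.8]
grip_width: 0.0876
grip_force: 8.2
```

```bash
python3 - <<'E'
from h import *
st()
c=shot("wrist",'w5.png');g=W(cloud(c),O);rr=np.hypot(g[...,0],g[...,2]-.05)
m=(abs(g[...,1])<.1)&(rr<.25)&(g[...,0]<0)
a=np.arctan2(g[...,2]-.05,-g[...,0])
for t in np.arange(0.,1.6,.1):
  k=m&(abs(a-t)<.05)
  if k.sum():print(round(t,2),k.sum(),np.percentile(rr[k],[5,50,95]).round(3))
E
```

```text
t 12.675 tipW [-2.056e-01  1.000e-04  6.770e-02] F [-4.82  0.63 16.81] q [-0.53  0.6   1.93 -0.    0.61  1.11] zW [-0.001  0.    -1.   ] grip 0.08760369143459952
0.0 2021 [0.182 0.194 0.206]
0.1 12172 [0.179 0.191 0.203]
0.2 1102 [0.198 0.201 0.207]
0.3 2662 [0.175 0.216 0.225]
0.4 5762 [0.175 0.176 0.224]
0.5 28589 [0.175 0.202 0.218]
0.6 72000 [0.175 0.217 0.227]
0.7 33219 [0.176 0.177 0.227]
0.8 18983 [0.173 0.176 0.177]
```

View pics/w5.png

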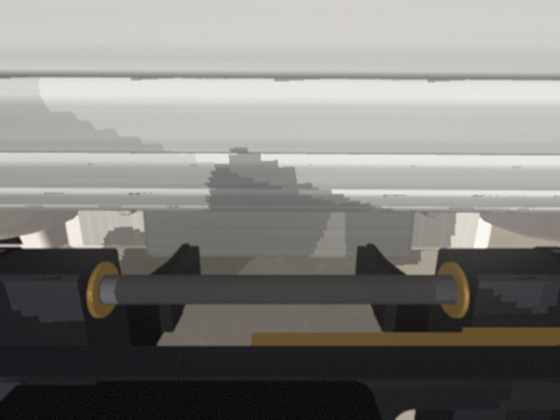

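The cover stopped at z = 0.0677 with 17 N on the lip, as expected for shut, and the slats fill the front of the wrist view. Now I'll retreat and go to the key.

{"api": "move_arm", "payload": {"commands": [[[-0.1, 0, -0.4, 0, 0, 0], [-0.8, 0, -1.2, 0, 0, 0], [-1.6, 0, -2.2, 0, 0, 0], [-1.8, 0, -3.5, 0, 0, 0], [-1.8, 0, -4.0, 0, 0, 0], [-1.8, 0, -4.0, 0, 0, 0]]], "claw": 1, "squeeze": 10}}

```text
time: 13.48
position: [0.3846, -0.1326, 0.4101]
tool_rot: [0.999, -0.033, 0.002, 0.002]
ft_force: [-0.5, 0.4, -0.6]
grip_width: 0.0349
grip_force: 0.0
```

```bash
python3 - <<'E'
from h import *
st()
n=np.array([-.2588,0,.9659]);k=np.array([-.163,.212,.070])
plan([(*(k+n*.14),.262,np.pi/2)])
E
```

```text
t 13.475 tipW [-0.2756 -0.0011  0.2281] F [-0.56  0.35 -0.58] q [-0.61  0.22  1.94  0.    0.97  1.03] zW [ 0.005 -0.003 -1.   ] grip 0.03490464934234667
(np.float64(-0.19923200000000002), np.float64(0.212), np.float64(0.20522600000000002)) [0.763, -5.315, 0.716] [-0.2, 0.204, -1.559]
```

{"api": "move_arm", "payload": {"commands": [[[0, -0.5, 0, -0.02, 0.02, -0.16], [0, -1.0, 0, -0.04, 0.04, -0.31], [0, -1.6, 0, -0.06, 0.06, -0.47], [0.1, -2.1, 0.1, -0.08, 0.08, -0.62], [0.1, -2.7, 0.1, -0.1, 0.1, -0.78], [0.2, -3.2, 0.2, -0.12, 0.12, -0.94], [0.3, -3.8, 0.3, -0.14, 0.14, -1.09], [0.4, -4.4, 0.4, -0.16, 0.16, -1.25], [0.6, -4.9, 0.6, -0.18, 0.18, -1.4], [0.76, -5.3, 0.7, -0.2, 0.204, -1.56], [0.76, -5.3, 0.7, -0.2, 0.204, -1.56], [0.76, -5.3, 0.7, -0.2, 0.204, -1.56]]]}}

```text
time: 14.98
position: [0.4284, 0.0768, 0.3796]
tool_rot: [0.725, 0.677, 0.088, 0.092]
ft_force: [-0.6, -0.4, -0.1]
grip_width: 0.0002
grip_force: 0.0
```

```bash
python3 - <<'E'
from h import *
st()
n=np.array([-.2588,0,.9659]);k=np.array([-.163,.212,.070])
plan([(*(k+n*.02),.262,np.pi/2),(*k,.262,np.pi/2)])
c=shot("top");g=W(cloud(c),O)
a=np.arctan2(g[...,2]-.05,-g[...,0]);rr=np.hypot(g[...,0],g[...,2]-.05)
m=(abs(g[...,1])<.07)&(rr>.19)&(rr<.215)&(a<1.4)&(a>0);print('lip?',m.sum(),np.percentile(a[m],[5,50,95]) if m.sum() else '')
c=shot("wrist",'w6.png')
E
```

```text
t 14.975 tipW [-0.2012  0.2118  0.2035] F [-0.6  -0.42 -0.07] q [-0.08  0.28  1.99  0.01  0.61 -0.02] zW [ 0.252  0.003 -0.968] grip 0.00019935358982202882
(np.float64(-0.168176), np.float64(0.212), np.float64(0.08931800000000001)) [0.009, 0.048, 2.972] [-0.007, -0.003, -0.001]
(np.float64(-0.163), np.float64(0.212), np.float64(0.07)) [0.008, 0.051, 3.472] [-0.007, -0.003, -0.001]
lip? 161 [0.04702795 0.0748981  0.0942516 ]
```

View pics/w6.png

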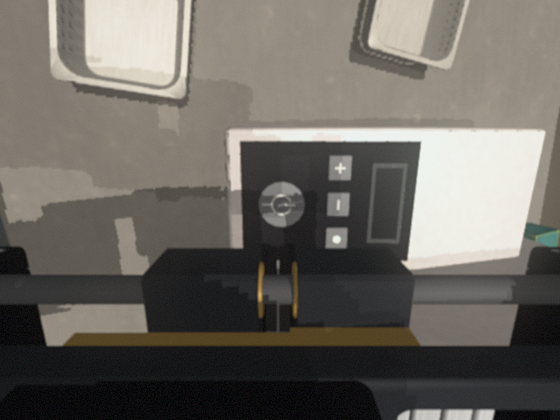

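The picture shows the start key at (281,204), in line with the closed fingers at column 278. The cover lip is at about 0.06 rad, so it is shut. I'll approach the key.

{"api": "move_arm", "payload": {"commands": [[[0, 0.05, 0.8, 0, 0, 0], [0, 0.05, 1.6, 0, 0, 0], [0, 0.05, 2.4, 0, 0, 0], [0, 0.05, 2.9, 0, 0, 0], [0, 0.05, 3.15, 0, 0, 0], [0, 0.05, 3.25, 0, 0, 0], [0, 0.05, 3.25, 0, 0, 0], [0, 0.05, 3.25, 0, 0, 0]]]}}

```text
time: 16.08
position: [0.4638, 0.075, 0.2558]
tool_rot: [0.724, 0.677, 0.089, 0.093]
ft_force: [-0.1, 0.9, 0.7]
grip_width: 0.0005
grip_force: 0.0
```

{"api": "move_arm", "payload": {"commands": [[[0, 0, 0.05, 0, 0, 0], [0, 0, 0.1, 0, 0, 0], [0, 0, 0.15, 0, 0, 0], [0, 0, 0.15, 0, 0, 0]]]}}

```text
time: 16.58
position: [0.4653, 0.0749, 0.2491]
tool_rot: [0.725, 0.677, 0.089, 0.093]
ft_force: [-0.2, -0.2, -0.2]
grip_width: 0.0006
grip_force: 0.0
```

```bash
python3 - <<'E'
from h import *
st()
n=np.array([-.2588,0,.9659]);k=np.array([-.163,.212,.070])
plan([(*k,.262,np.pi/2)])
E
```

```text
t 16.575 tipW [-0.164   0.2126  0.0731] F [-0.23 -0.17 -0.17] q [-0.08  0.59  2.02  0.02  0.28 -0.03] zW [ 0.254  0.003 -0.967] grip 0.0006460514916837231
(np.float64(-0.163), np.float64(0.212), np.float64(0.07)) [-0.001, -0.018, 0.082] [-0.005, -0.003, 0.001]
```

{"api": "move_arm", "payload": {"commands": [[[0, 0, 0.05, 0, 0, 0], [0, 0, 0.1, 0, 0, 0], [0, 0, 0.1, 0, 0, 0]]]}}

```text
time: 16.95
position: [0.4662, 0.0749, 0.2456]
tool_rot: [0.725, 0.677, 0.089, 0.093]
ft_force: [-1.8, -0.1, 5.0]
grip_width: 0.0007
grip_force: 2.5
```

{"api": "move_arm", "payload": {"commands": [[[0, 0, 0.03, 0, 0, 0], [0, 0, 0.03, 0, 0, 0]]]}}

```text
time: 17.2
position: [0.4663, 0.0749, 0.2451]
tool_rot: [0.724, 0.677, 0.089, 0.093]
ft_force: [-3.7, 0.1, 10.2]
grip_width: 0.0003
grip_force: 5.3
```

{"api": "move_arm", "payload": {"commands": [[[0, 0, 0, 0, 0, 0], [0, 0, 0, 0, 0, 0], [0, 0, 0, 0, 0, 0], [0, 0, 0, 0, 0, 0], [0, 0, 0, 0, 0, 0], [0, 0, 0, 0, 0, 0], [0, 0, 0, 0, 0, 0]]]}}

```text
time: 18.08
position: [0.4663, 0.0749, 0.2451]
tool_rot: [0.724, 0.677, 0.089, 0.093]
ft_force: [-3.2, -0.3, 10.7]
grip_width: 0.0005
grip_force: 5.3
```

{"api": "move_arm", "payload": {"commands": [[[0, 0, -0.2, 0, 0, 0], [0, 0, -0.6, 0, 0, 0], [0, 0, -1.4, 0, 0, 0], [0, 0, -2.4, 0, 0, 0], [0, 0, -3.4, 0, 0, 0], [0, 0, -3.4, 0, 0, 0], [0, 0, -3.4, 0, 0, 0]]]}}

```text
time: 18.95
position: [0.4316, 0.0768, 0.376]
tool_rot: [0.725, 0.677, 0.089, 0.093]
ft_force: [0.6, 0.3, -0.1]
grip_width: 0.0005
grip_force: 0.0
```

```bash
python3 - <<'E'
from h import *
st()
c=shot("top");g=W(cloud(c),O)
a=np.arctan2(g[...,2]-.05,-g[...,0]);rr=np.hypot(g[...,0],g[...,2]-.05)
m=(abs(g[...,1])<.07)&(rr>.19)&(rr<.215)&(a<1.4)&(a>0);print('lip',m.sum(),np.percentile(a[m],[5,50,95]) if m.sum() else '')
print(hand_in())
E
```

```text
t 18.95 tipW [-0.1976  0.2122  0.2   ] F [ 0.55  0.34 -0.09] q [-0.08  0.29  1.99  0.01  0.6  -0.02] zW [ 0.255  0.003 -0.967] grip 0.00048220723275069384
lip 172 [0.04960896 0.07360574 0.09096347]
the job is handed in; nothing more can be done
None
```

The job is handed in at about 19 s; no verdict came back. By force readings and depth images, the pan is home with its lid on and the cover is shut. I held the start key at about 11 N for roughly a second, then let go.

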